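# Lay the second course of a soldering hearth

### The job

Start the second, staggered course of the soldering hearth without lifting any brick: slide the half brick home into the corner between the first course and the end stop, then slide the full brick up in front of the joint of the first course and press it firmly against both laid bricks. Last, push on the full brick's free end so that the course closes up and presses the half brick firmly against the end stop; all joints end closed and square. The bricks are brittle, so press only as hard as needed, and leave the laid bricks and the things around the hearth where they are.

Things in the scene. Friction and masses are not known exactly. Their poses are not given: they have to be found in the camera images.
- hearth: fixed dark sheet-steel soldering hearth. Own frame: origin on its underside, x away from the robot, y left; turned up to 0.1 rad. Floor 3 mm thick, x -155 to 165, y -215 to 165 mm; along its far side a lip 28 mm high, near face at x = 150 mm. First course at x 75 to 150, second course at x 0 to 75; on the free floor at x below 0 the loose bricks start.
- end_stop: aluminium bar 155 x 14 x 22 mm fixed on the hearth floor at the left end of the courses (its top 25 mm above the bench); its right face is at hearth y = 150 mm and it runs from hearth x = -5 to 150 mm. Origin: centre of its underside. Rigid.
- laid_brick_1: loose pale ceramic brick 75 x 150 x 30 mm of the first course, already laid against the lip and the end stop, its long side along hearth y; its origin is the centre of its underside; x along the 75 mm side. Its near face is at about hearth x = 75 mm; mass about 0.27 kg.
- laid_brick_2: the same, the first course's right brick, laid end to end with laid_brick_1; the joint between them is at hearth y = 0 within 1 mm. Its origin is the centre of its underside; x along the 75 mm side.
- half_brick: loose half brick, square, 75 x 75 x 30 mm, same pale ceramic, on the free near floor, on the left or the right; origin is the centre of its underside. About 0.135 kg (varies by a third). Its place is hearth x = 37.5, y = 112.5 mm: against laid_brick_1 and the end stop.
- full_brick: loose pale brick 75 x 150 x 30 mm on the near floor, left or right, lengthways along hearth y; its origin is the centre of its underside; x along the 75 mm side. About 0.27 kg; slides at 1 to 5 N. Place: hearth x = 37.5, y = 0 mm, centred on the joint. Pushes of 12 to 20 N press it home; it bears on both laid bricks only if pressed at the joint. Over 60 N breaks a brick.
- bench_screwdriver: screwdriver, 179 x 32 x 36 mm, on the bench to the right of the hearth; leave alone. Behind it the soldering iron's dark leads hang over the bench: keep the arm clear of them. Origin at the centre of its underside.
- side_cutters: side cutters with red handles, 141 x 95 x 14 mm, to the left of the hearth; leave alone. Origin at the centre of the underside.
- torch: yellow pocket torch lying on the bench, 151 x 23 x 26 mm, to the left of the hearth; leave alone. Origin at the centre of its underside.

How it is judged:
By the outcome, as a careful person would: the job done as asked, in the order asked, and still so for the second after the job is handed in, with the robot touching nothing.
It also fails if it takes over 72 s, if anything falls off the work surface, if the arm or the gripper's body presses on something with over 40 N, if the wrist force passes 120 N, or if a joint passes its speed limit or range.

### The arm

A 6-joint arm with a two-finger parallel gripper is mounted at the origin on a cart in front of the work surface, level with it; the furniture and walls round the work are solid. World frame = base frame: x ahead of the robot, y to its left, z up, the work surface at z = 0. Lengths are in m, angles in rad, forces in N, time in s.
With the tool pointing down it reaches from about 0.35 to 0.775 m from the base axis. Payload 7.3 kg.
Tool frame: the origin (TCP) lies at the centre of the arm's flange, where the gripper is bolted on; the fingertips stand 178 mm ahead of it and the grasp point (between the pads) lies 159 mm ahead of it; z points along the fingers, y is the line along which they close (so a half turn about z gives the same grasp; the last joint's range is limited). The gripper opens to 92 mm and grips with 3 to 60 N. Pads are 19 mm wide; open, the fingers measure 130 mm over their backs; the gripper's body (75 mm by 190 mm) begins 47 mm behind the grasp point.
Start: joints at [-0.146, 0.342, 1.524, -0, 1.275, -0.146], TCP at [0.525, 0, 0.405] pointing down, gripper open.
Joint ranges: [-2.53, 2.53], [-0.77, 2.02], [0.04, 2.7], [-1, 4.14], [0.28, 2.66], [-3.11, 3.11]. Speed limits (rad/s): [2.57, 2.57, 3.14, 3.14, 3.14, 3.14].

### API

Orientations are given as [roll, pitch, yaw] about the fixed x, y, z axes, in that order (R = Rz(yaw) Ry(pitch) Rx(roll)).
In Python, from cell import robot gives the robot as it stands.
- The arm moves only by the shell command python3 drive.py FILE [OPENING] [FORCE], which reads ROWS from the file FILE. ROWS is a JSON list of rows, 1 to 8 of them, each an object with the fields xyz (a list: dx, dy, dz in shares of 0.2 m (1.0 is 0.2 m)), turn_vec (a list: a rotation vector rx, ry, rz in shares of 180 degrees (1.0 is 180 degrees)); a field left out counts as zero; each row shifts and turns the commanded pose from where the row before left it, along the tool's axes as they then stand; what a row does not reach is not made up. A row lasts 1/12 s, in which the tool goes at most 0.0417 m and 0.125 rad, less where a joint would pass 70% of its speed; a pose out of reach is approached as far as the arm can. OPENING is the finger opening in m, set as the command begins (- or left out keeps the last). The fingers move at their own pace and stop on an object; FORCE is the grip in N (left out, the last holds). Time passes only in rows, so rows that do not move let the fingers close. It prints the time, the measured TCP pose, the force, the opening and the grip force at its end. A shift or turn number past 1, either way, is cut back to 1. Input that does not fit is refused with a message, and nothing moves.
- robot.observe(): the state, without advancing time (a new reading comes with each control period).
- robot.read_camera(name): name is "scene" or "side" or "wrist"; returns a dict with "image" (400x640x3 uint8, red, green, blue), "fx", "fy", "cx", "cy" (pixels), "pose" (4x4, takes a point from camera to world coordinates). Camera axes: x right, y down, z forward; pixel columns grow to the right and rows downward; lengths in m; the calibration is good to about 2 mm. A picture is of the moment at which its call begins. There is no depth.
- robot.hand_in(): hands the job in; it is judged then, once.
The state is a dict: "time": time; "qpos": joint angles; "qvel": joint speeds; "joint_efforts": joint torques, N m; "tool_pos": TCP position; "tool_rot": TCP orientation; "contact_force": force on the tool from outside, world axes, zero at the start; "torque": the same for the moment, N m; "opening": finger opening in m; "grip_force": force on a finger pad.
Only numpy, scipy, OpenCV 4.12 (cv2) and the standard library are available. Lean on these libraries where they do the work, as an engineer would, in place of code of your own. Each camera call takes 0.05 s, during which the arm holds its last target. There are 200 camera calls.

## Working session

There is one attempt and no reset: what is moved stays moved. The work goes in short steps, Python scripts to look and compute and a shell command to move; the robot and the scene stay as the last step left them, time stands still between calls to the robot, and variables do not carry over. Pictures are saved under pics/ and viewed, at most 10 in all, crops included, and the job is handed in when it is done.

```bash
ls; mkdir -p pics; python3 - <<'E'
from cell import robot
import cv2
for n in ["scene","wrist"]:
    c=robot.read_camera(n); cv2.imwrite(f"pics/{n}0.png",c["image"][:,:,::-1])
    print(n,c["fx"],c["fy"],c["cx"],c["cy"],c["pose"].round(4).tolist() if hasattr(c["pose"],'round') else c["pose"])
print(robot.observe())
E
```

```text
cell.py
drive.py
pics
scene 376.0303712475769 376.0303712475769 321.66287234821357 202.756438788941 [[0.6623, -0.4047, 0.6305, -0.261], [-0.7489, -0.3819, 0.5415, -0.773], [0.0216, -0.8309, -0.556, 0.7988], [0.0, 0.0, 0.0, 1.0]]
wrist 343.4207874913427 343.4207874913427 317.84844135934213 206.28605685933746 [[1.0, -0.0003, -0.0008, 0.5243], [-0.0005, -0.9643, -0.2647, 0.0688], [-0.0007, 0.2647, -0.9643, 0.3845], [0.0, 0.0, 0.0, 1.0]]
{'time': 0.1, 'qpos': array([-1.45993498e-01,  3.42679088e-01,  1.52494056e+00,  1.64416190e-05,
        1.27541006e+00, -1.46032294e-01]), 'qvel': array([-0.00055358, -0.0008759 , -0.00187669, -0.00049043, -0.00127844,
       -0.00095919]), 'joint_efforts': array([ 1.49919495e-03, -4.32001984e+01, -2.44694173e+01,  7.19219679e-02,
        5.25739230e-02, -9.79429342e-05]), 'tool_pos': array([5.24877925e-01, 4.58491449e-05, 4.04094111e-01]), 'tool_rot': array([-3.14017318e+00, -2.24666238e-04,  1.57083017e+00]), 'contact_force': array([-0.49896976, -0.42827084,  0.18636784]), 'torque': array([-0.01827557, -0.02150915, -0.03014358]), 'grip_force': 0.0, 'opening': 0.09189504382102907}
```

View pics/scene0.png

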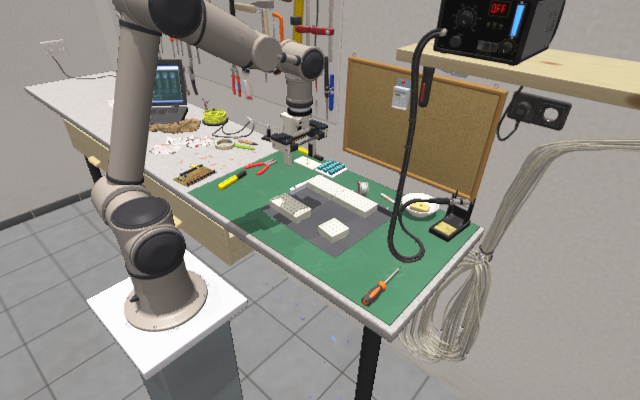

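View pics/wrist0.png

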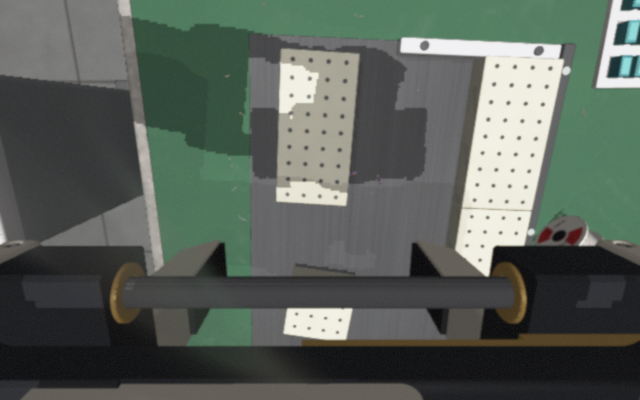

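Wrist view: full brick on the left of the near floor (px 278-358 × 48-205), end stop (400-560, 40-58), course joint at about (500,208), and the half brick partly hidden at (320,322). I'll shift right to see the half brick.

Careful with the scale: shifts go in shares of 0.2 m and turns go in shares of 180 degrees. That gives: -0.04 m is -0.2.

```bash
echo '[{"xyz":[-0.2, 0, 0]}, {"xyz":[-0.2, 0, 0]}, {"xyz":[-0.2, 0, 0]}, {}, {}]' > rows.txt && python3 drive.py rows.txt
cat > h.py <<'E'
import numpy as np,cv2
from cell import robot
def cam(n,f=None):
    c=robot.read_camera(n)
    if f: cv2.imwrite("pics/"+f,c["image"][:,:,::-1])
    return c
def px2w(c,uv,z):
    uv=np.atleast_2d(np.array(uv,float)); T=np.array(c["pose"])
    d=np.c_[(uv[:,0]-c["cx"])/c["fx"],(uv[:,1]-c["cy"])/c["fy"],np.ones(len(uv))]@T[:3,:3].T
    s=(z-T[2,3])/d[:,2]
    return (T[:3,3]+d*s[:,None])[:,:2]
E
python3 - <<'E'
from h import *
import pickle
c=cam("wrist","w1.png"); pickle.dump(c,open("w1.pkl","wb"))
E
```

```text
time: 0.52
tool_pos: [0.5248, -0.1218, 0.4041]
tool_rot: [-3.141, -0.001, 1.567]
contact_force: [0.6, 0.5, -1.6]
opening: 0.0917
grip_force: 0.0
```

View pics/w1.png

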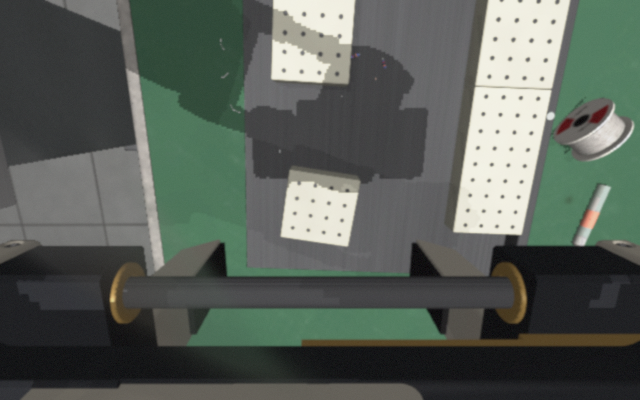

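```bash
python3 - <<'E'
import cv2
a=cv2.imread("pics/w1.png"); b=cv2.imread("pics/wrist0.png")
x=cv2.resize(a[155:255,265:375],None,fx=4,fy=4,interpolation=cv2.INTER_CUBIC)   #440x400
y=cv2.resize(a[65:245,440:560],None,fx=3,fy=3,interpolation=cv2.INTER_CUBIC)    #360x540
import numpy as np
o=np.zeros((540,800,3),np.uint8); o[:400,:440]=x; o[:540,440:800]=y
cv2.imwrite("pics/z1.png",o)
x=cv2.resize(b[30:220,265:370],None,fx=3,fy=3,interpolation=cv2.INTER_CUBIC) #315x570
y=cv2.resize(b[30:190,395:555+20],None,fx=2.6,fy=2.6,interpolation=cv2.INTER_CUBIC)#468x416
o=np.zeros((570,785,3),np.uint8); o[:570,:315]=x; o[:416,315:783]=y
cv2.imwrite("pics/z0.png",o)
E
```

```text
(no output)
```

View pics/z1.png

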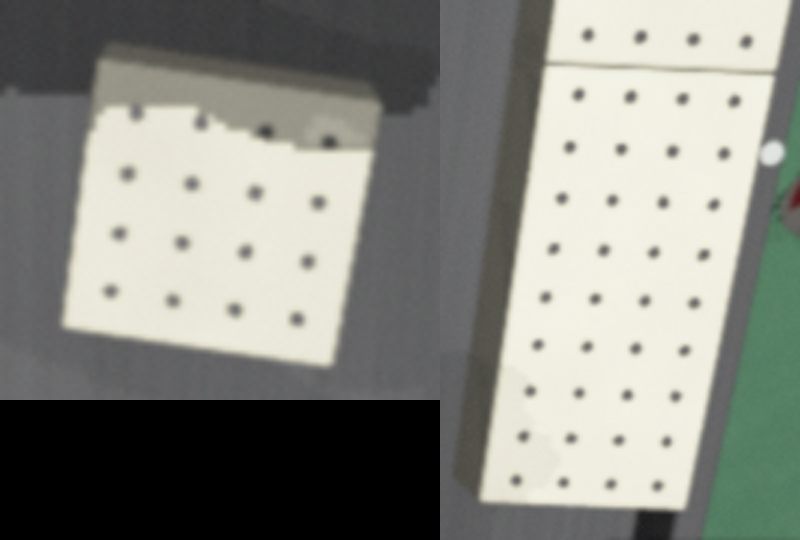

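View pics/z0.png

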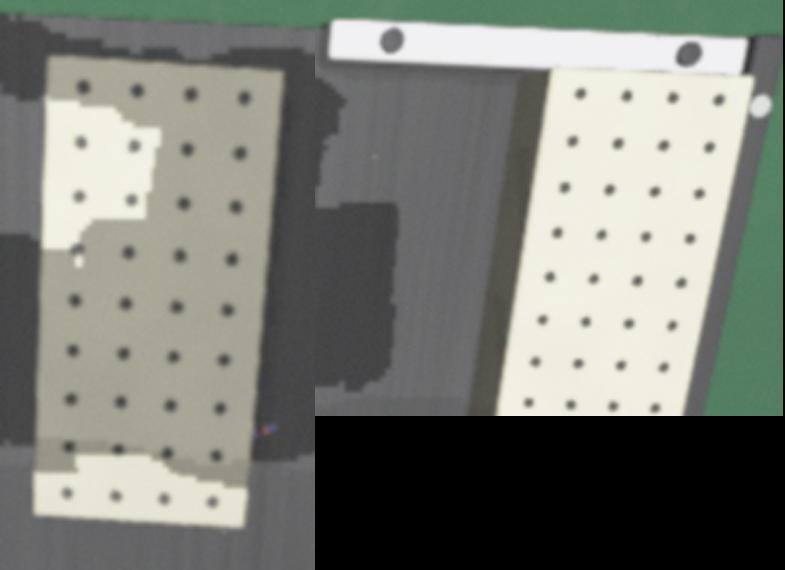

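```bash
cat > p.py <<'E'
from h import *
import pickle
c1=pickle.load(open("w1.pkl","rb")); c0=dict(c1)
c0["pose"]=np.array([[1.0,-0.0003,-0.0008,0.5243],[-0.0005,-0.9643,-0.2647,0.0688],[-0.0007,0.2647,-0.9643,0.3845],[0,0,0,1]])
m=lambda P,k,o,u0=0:(np.array(P,float)-[u0,0]+.5)/k+o-.5
f=lambda n,w:print(n,(w*1000).round(1).tolist(),"mean",(w.mean(0)*1000).round(1))
def edges(w):
    for i in range(len(w)):
        d=w[(i+1)%len(w)]-w[i]; print("   len %.1f ang %.3f"%(1000*np.hypot(*d),np.arctan2(d[1],d[0])))
H=px2w(c1,m([(97,60),(382,103),(333,366),(62,327)],4,[265,155]),.033)
L2=px2w(c1,m([(546,64),(775,72),(685,510),(480,500)],3,[440,65],440),.033)
F=px2w(c0,m([(48,57),(284,71),(244,527),(33,514)],3,[265,30]),.033)
L1=px2w(c0,m([(551,69),(754,76)],2.6,[395,30],315),.033)
E=px2w(c0,m([(330,58),(745,74),(748,38),(331,19)],2.6,[395,30],315),.025)
for n,w in zip("H L2 F L1 E".split(),(H,L2,F,L1,E)): f(n,w); edges(w)
E
python3 p.py
```

```text
H [[494.3, -110.1], [568.1, -121.6], [556.8, -194.8], [482.9, -183.1]] mean [ 525.5 -152.4]
   len 74.7 ang -0.156
   len 74.1 ang -1.725
   len 74.8 ang 2.985
   len 74.0 ang 1.415
L2 [[676.8, -29.3], [751.1, -32.0], [744.9, -182.3], [670.3, -178.2]] mean [ 710.8 -105.4]
   len 74.4 ang -0.037
   len 150.4 ang -1.612
   len 74.7 ang 3.086
   len 149.0 ang 1.527
F [[489.0, 126.4], [563.3, 122.3], [553.9, -26.6], [479.4, -21.9]] mean [521.4  50. ]
   len 74.4 ang -0.055
   len 149.2 ang -1.634
   len 74.6 ang 3.078
   len 148.6 ang 1.506
L1 [[682.9, 119.7], [757.3, 117.3]] mean [720.1 118.5]
   len 74.4 ang -0.032
   len 74.4 ang 3.109
E [[603.9, 124.7], [759.1, 119.1], [757.9, 131.4], [603.4, 137.9]] mean [681.1 128.3]
   len 155.3 ang -0.036
   len 12.4 ang 1.667
   len 154.6 ang 3.099
   len 13.2 ang -1.535
```

Pixels located: half top corners (289,170),(360,180),(348,246),(280,236); course joint (475,86)-(552,89); full brick (281,49)-(359,54)-(346,205)-(276,201). Hearth: yaw about -0.041, origin about (0.602,-0.0266). Half brick is at hearth (-71,-129) mm, full brick at (-83,73) mm. Next I'll align over the half brick, grip it and slide it.

Converted, -0.031 m is -0.155, 0.123 rad is 0.0392.

```bash
echo '[{"xyz":[-0.155, 0, 0], "turn_vec":[0, 0, 0.0382]}, {"turn_vec":[0, 0, 0.0392]}, {"turn_vec":[0, 0, 0.0392]}, {"turn_vec":[0, 0, 0.0392]}, {"turn_vec":[0, 0, 0.0392]}, {"turn_vec":[0, 0, 0.0392]}, {"turn_vec":[0, 0, 0.0392]}, {"turn_vec":[0, 0, 0.0392]}]' > rows.txt && python3 drive.py rows.txt 0.092
echo '[{"xyz":[0, 0, 0.1], "turn_vec":[0, 0, 0.0392]}, {"xyz":[0, 0, 0.15], "turn_vec":[0, 0, 0.0392]}, {"xyz":[0, 0, 0.15], "turn_vec":[0, 0, 0.0392]}, {"xyz":[0, 0, 0.15], "turn_vec":[0, 0, 0.0392]}, {"turn_vec":[0, 0, 0.0392]}, {"turn_vec":[0, 0, 0.0392]}, {}, {}]' > rows.txt && python3 drive.py rows.txt
cat > hp.py <<'E'
from h import *
s=robot.observe(); th=-0.041; O=np.array([.6018,-.0266])
ex=np.array([np.cos(th),np.sin(th)]); ey=np.array([-ex[1],ex[0]])
d=s["tool_pos"][:2]-O
R=np.array([ex,ey])
print("t %.2f hx %.1f hy %.1f tipz %.1f yaw_rel %.3f F_h %s grip %.1f open %.1f"%(s["time"],1e3*d@ex,1e3*d@ey,1e3*(s["tool_pos"][2]-.178),s["tool_rot"][2]-th,np.r_[R@s["contact_force"][:2],s["contact_force"][2]].round(1),s["grip_force"],1e3*s["opening"]), "rp",s["tool_rot"][:2].round(3))
E
python3 hp.py
```

```text
time: 1.23
tool_pos: [0.5251, -0.1491, 0.4046]
tool_rot: [-3.141, -0.0, 0.586]
contact_force: [0.1, 0.4, 0.0]
opening: 0.092
grip_force: 0.0
time: 1.9
tool_pos: [0.5252, -0.1497, 0.2948]
tool_rot: [-3.141, -0.0, -0.143]
contact_force: [-0.0, -0.4, 0.1]
opening: 0.0921
grip_force: 0.0
t 1.90 hx -71.5 hy -126.1 tipz 116.8 yaw_rel -0.102 F_h [ 0.  -0.4  0.1] grip 0.0 open 92.1 rp [-3.141 -0.   ]
```

Converted, 0.03 m is 0.15, 0.0027 m is 0.0135, 0.013 rad is 0.0041.

```bash
echo '[{"xyz":[0, 0.0135, 0.15], "turn_vec":[0, 0, 0.0041]}, {"xyz":[0, 0, 0.15]}, {"xyz":[0, 0, 0.15]}, {"xyz":[0, 0, 0.09]}, {}, {}]' > rows.txt && python3 drive.py rows.txt; python3 hp.py
echo '[{}, {}, {}, {}, {}, {}]' > rows.txt && python3 drive.py rows.txt 0.070 12; python3 hp.py
```

```text
time: 2.4
tool_pos: [0.5247, -0.1531, 0.1867]
tool_rot: [-3.141, 0.001, -0.158]
contact_force: [-0.1, -0.5, -0.3]
opening: 0.092
grip_force: 0.0
t 2.40 hx -71.8 hy -129.6 tipz 8.7 yaw_rel -0.117 F_h [-0.1 -0.5 -0.3] grip 0.0 open 92.0 rp [-3.141e+00  1.000e-03]
time: 2.9
tool_pos: [0.5252, -0.1536, 0.1883]
tool_rot: [3.141, -0.003, -0.161]
contact_force: [0.3, 2.4, 6.3]
opening: 0.0746
grip_force: 12.0
t 2.90 hx -71.4 hy -130.0 tipz 10.3 yaw_rel -0.120 F_h [0.2 2.5 6.3] grip 12.0 open 74.6 rp [ 3.141e+00 -3.000e-03]
```

Converted, -0.006 m is -0.03.

```bash
echo '[{}, {}, {}, {"xyz":[0, 0, -0.03]}, {}, {}]' > rows.txt && python3 drive.py rows.txt 0.080; python3 hp.py
echo '[{}, {}, {}, {}, {}]' > rows.txt && python3 drive.py rows.txt 0.070 8; python3 hp.py
```

```text
time: 3.4
tool_pos: [0.5248, -0.1538, 0.1932]
tool_rot: [3.141, -0.001, -0.161]
contact_force: [0.6, -0.5, -0.5]
opening: 0.0799
grip_force: 0.0
t 3.40 hx -71.8 hy -130.2 tipz 15.2 yaw_rel -0.120 F_h [ 0.6 -0.5 -0.5] grip 0.0 open 79.9 rp [ 3.141e+00 -1.000e-03]
time: 3.82
tool_pos: [0.5246, -0.1537, 0.1928]
tool_rot: [3.142, -0.0, -0.161]
contact_force: [-0.7, 1.4, 1.9]
opening: 0.0752
grip_force: 8.0
t 3.82 hx -71.9 hy -130.1 tipz 14.8 yaw_rel -0.120 F_h [-0.7  1.4  1.9] grip 8.0 open 75.2 rp [ 3.142 -0.   ]
```

Converted, 0.015 m is 0.075, -0.06 rad is -0.0191.

```bash
echo '[{"turn_vec":[0, 0, -0.0191]}, {"turn_vec":[0, 0, -0.0191]}, {"xyz":[0.075, 0, 0]}, {"xyz":[0.075, 0, 0]}, {"xyz":[0.075, 0, 0]}, {"xyz":[0.075, 0, 0]}, {}, {}]' > rows.txt && python3 drive.py rows.txt; python3 hp.py
```

```text
time: 4.48
tool_pos: [0.5848, -0.1561, 0.1925]
tool_rot: [3.141, -0.001, -0.041]
contact_force: [1.0, -0.0, 0.4]
opening: 0.0751
grip_force: 8.0
t 4.48 hx -11.7 hy -130.1 tipz 14.5 yaw_rel 0.000 F_h [1.  0.  0.4] grip 8.0 open 75.1 rp [ 3.141e+00 -1.000e-03]
```

Remaining distance is +46.7 mm in x (stopping 2–3 mm short of laid brick 2), then left.

Converted, 0.015 m is 0.075, 0.01 m is 0.05.

```bash
echo '[{"xyz":[0.075, 0, 0]}, {"xyz":[0.075, 0, 0]}, {"xyz":[0.05, 0, 0]}, {"xyz":[0.03, 0, 0]}, {}]' > rows.txt && python3 drive.py rows.txt; python3 hp.py
echo '[{"xyz":[0, -0.075, 0]}, {"xyz":[0, -0.1, 0]}, {"xyz":[0, -0.1, 0]}, {"xyz":[0, -0.1, 0]}, {"xyz":[0, -0.1, 0]}, {"xyz":[0, -0.1, 0]}, {"xyz":[0, -0.075, 0]}, {}]' > rows.txt && python3 drive.py rows.txt; python3 hp.py
```

```text
time: 4.9
tool_pos: [0.6305, -0.158, 0.1924]
tool_rot: [-3.141, 0.0, -0.041]
contact_force: [-1.0, -0.3, -0.2]
opening: 0.0752
grip_force: 8.0
t 4.90 hx 34.0 hy -130.1 tipz 14.4 yaw_rel -0.000 F_h [-0.9 -0.4 -0.2] grip 8.0 open 75.2 rp [-3.141  0.   ]
time: 5.57
tool_pos: [0.635, -0.0246, 0.1926]
tool_rot: [-3.141, 0.001, -0.038]
contact_force: [-0.4, 0.3, -1.5]
opening: 0.0749
grip_force: 8.0
t 5.57 hx 33.1 hy 3.3 tipz 14.6 yaw_rel 0.003 F_h [-0.4  0.3 -1.5] grip 8.0 open 74.9 rp [-3.141e+00  1.000e-03]
```

Converted, -0.02 m is -0.1, -0.015 m is -0.075, 0.003 rad is 0.001.

```bash
echo '[{"xyz":[0, -0.075, 0]}, {"xyz":[0, -0.1, 0]}, {"xyz":[0, -0.1, 0]}, {"xyz":[0, -0.075, 0]}, {"xyz":[0, -0.05, 0], "turn_vec":[0, 0, 0.001]}, {}]' > rows.txt && python3 drive.py rows.txt; python3 hp.py
python3 -c "
from h import *
cam('wrist','w2.png');cam('side','s2.png')
a=cv2.imread('pics/w2.png');b=cv2.imread('pics/s2.png')
cv2.imwrite('pics/c2.png',cv2.resize(np.vstack([a,b]),(480,600)))"
```

```text
time: 6.07
tool_pos: [0.639, 0.0538, 0.1927]
tool_rot: [-3.141, 0.0, -0.043]
contact_force: [-0.5, 0.4, -0.3]
opening: 0.0748
grip_force: 8.0
t 6.07 hx 33.9 hy 81.8 tipz 14.7 yaw_rel -0.002 F_h [-0.5  0.3 -0.3] grip 8.0 open 74.8 rp [-3.141  0.   ]
```

View pics/c2.png

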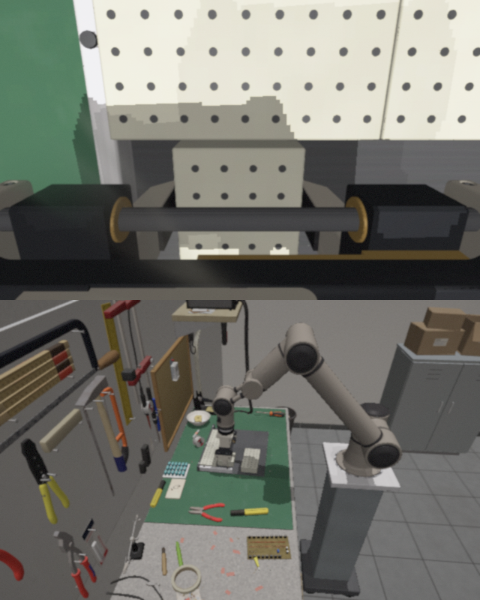

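Half brick is between the fingers at (240,190) in the wrist view, a few mm short of the laid bricks, with the left finger clear of the end stop. I'll release it and go behind it for the +x push.

Converted, -0.025 m is -0.125, -0.02 m is -0.1.

```bash
echo '[{}, {}, {}, {"xyz":[0, 0, -0.1]}, {"xyz":[0, 0, -0.125]}, {"xyz":[-0.1, 0, 0]}, {"xyz":[-0.1, 0, 0]}, {"xyz":[-0.09, 0, 0]}]' > rows.txt && python3 drive.py rows.txt 0.086; python3 hp.py
echo '[{}, {}, {}, {}, {}, {}, {}, {}]' > rows.txt && python3 drive.py rows.txt 0.0; python3 hp.py; python3 -c "
from h import *
cam('wrist','w3.png')"
```

```text
time: 6.83
tool_pos: [0.5804, 0.0538, 0.2383]
tool_rot: [3.142, -0.001, -0.045]
contact_force: [-0.3, -0.2, 0.3]
opening: 0.0861
grip_force: 0.0
t 6.83 hx -24.7 hy 79.4 tipz 60.3 yaw_rel -0.004 F_h [-0.3 -0.2  0.3] grip 0.0 open 86.1 rp [ 3.142e+00 -1.000e-03]
time: 7.5
tool_pos: [0.5814, 0.0544, 0.2376]
tool_rot: [-3.142, 0.0, -0.044]
contact_force: [0.3, 0.5, 0.7]
opening: 0.0372
grip_force: 0.0
t 7.50 hx -23.7 hy 80.1 tipz 59.6 yaw_rel -0.003 F_h [0.3 0.5 0.7] grip 0.0 open 37.2 rp [-3.142  0.   ]
```

View pics/w3.png

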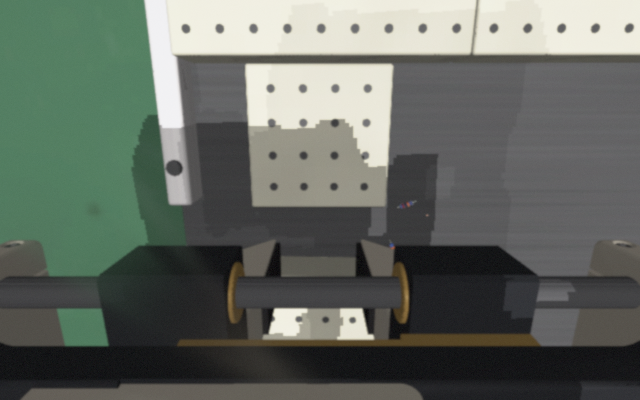

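```bash
cat >> h.py <<'E'
th=-0.041; O=np.array([.6018,-.0266]); ex=np.array([np.cos(th),np.sin(th)]); ey=np.array([-ex[1],ex[0]])
def hh(c,uv,z): return ((px2w(c,uv,z)-O)@np.c_[ex,ey]*1e3).round(1)
E
python3 - <<'E'
from h import *
c=cam("wrist")
w=hh(c,[(246,64),(391,65),(387,207),(252,207)],.033); print(w.tolist(),w.mean(0))
print(hh(c,[(172,54),(476,54),(639,54)],.033).tolist(), hh(c,[(172,3),(190,203)],.025).tolist())
E
```

```text
[[70.4, 113.4], [69.7, 40.6], [-4.3, 39.0], [-4.0, 114.4]] [32.95 76.85]
[[75.2, 150.0], [74.7, -1.5], [74.4, -82.7]] [[100.1, 150.4], [-3.6, 151.9]]
```

Converted, 0.02 m is 0.1, 0.003 m is 0.015, -0.003 rad is -0.001.

```bash
echo '[{"xyz":[0, 0.015, 0.1], "turn_vec":[0, 0, -0.001]}, {"xyz":[0, 0, 0.1]}, {"xyz":[0, 0, 0.02]}, {}]' > rows.txt && python3 drive.py rows.txt 0.037; python3 hp.py
echo '[{"xyz":[0.04, 0, 0]}, {"xyz":[0.02, 0, 0]}, {"xyz":[0.005, 0, 0]}, {}]' > rows.txt && python3 drive.py rows.txt; python3 hp.py
```

```text
time: 7.93
tool_pos: [0.5806, 0.0514, 0.1924]
tool_rot: [-3.142, 0.003, -0.041]
contact_force: [0.1, 0.3, 1.1]
opening: 0.0368
grip_force: 0.0
t 7.93 hx -24.4 hy 77.1 tipz 14.4 yaw_rel -0.000 F_h [0.1 0.3 1.1] grip 0.0 open 36.8 rp [-3.142e+00  3.000e-03]
time: 8.27
tool_pos: [0.5942, 0.051, 0.1948]
tool_rot: [-3.142, 0.001, -0.041]
contact_force: [-4.6, 0.3, 2.4]
opening: 0.037
grip_force: 2.4
t 8.27 hx -10.8 hy 77.2 tipz 16.8 yaw_rel -0.000 F_h [-4.6  0.1  2.4] grip 2.4 open 37.0 rp [-3.142e+00  1.000e-03]
```

```bash
for i in 1 2 3 ; do echo '[{"xyz":[0.005, 0, 0]}, {}, {}]' > rows.txt && python3 drive.py rows.txt >/dev/null; python3 hp.py;done
```

```text
t 8.52 hx -10.5 hy 77.2 tipz 16.8 yaw_rel -0.000 F_h [-6.7 -0.1  4.7] grip 3.9 open 36.9 rp [3.142e+00 3.000e-03]
t 8.77 hx -10.1 hy 77.2 tipz 16.8 yaw_rel -0.000 F_h [-10.6  -0.8   8.2] grip 5.6 open 37.3 rp [3.142 0.005]
t 9.02 hx -9.7 hy 77.2 tipz 16.8 yaw_rel -0.000 F_h [-15.2   0.1  10.9] grip 7.3 open 37.1 rp [3.141 0.007]
```

Converted, 0.03 m is 0.15, -0.02 m is -0.1, -0.12 rad is -0.0382.

```bash
echo '[{"xyz":[-0.03, 0, 0]}, {"xyz":[-0.03, 0, 0]}, {"xyz":[0, 0, -0.1]}, {"xyz":[0, 0, -0.125]}, {"xyz":[0, 0.15, 0], "turn_vec":[0, 0, -0.0382]}, {"xyz":[0.15, 0.15, 0], "turn_vec":[0, 0, -0.0382]}, {"turn_vec":[0, 0, -0.0382]}, {"turn_vec":[0, 0, -0.0382]}]' > rows.txt && python3 drive.py rows.txt 0.02; python3 hp.py
echo '[{"turn_vec":[0, 0, -0.0385]}, {"turn_vec":[0, 0, -0.0385]}, {"turn_vec":[0, 0, -0.0385]}, {"turn_vec":[0, 0, -0.0385]}, {"turn_vec":[0, 0, -0.0385]}, {"turn_vec":[0, 0, -0.0385]}, {"turn_vec":[0, 0, -0.0385]}, {"turn_vec":[0, 0, -0.0385]}]' > rows.txt && python3 drive.py rows.txt ; python3 hp.py
```

```text
time: 9.68
tool_pos: [0.6169, -0.0076, 0.2396]
tool_rot: [3.139, -0.003, 0.442]
contact_force: [-0.5, 0.3, -0.3]
opening: 0.0202
grip_force: 0.0
t 9.68 hx 14.3 hy 19.6 tipz 61.6 yaw_rel 0.483 F_h [-0.5  0.2 -0.3] grip 0.0 open 20.2 rp [ 3.139e+00 -3.000e-03]
time: 10.35
tool_pos: [0.616, -0.0058, 0.2395]
tool_rot: [3.139, -0.0, 1.413]
contact_force: [-0.2, 0.4, -0.5]
opening: 0.0201
grip_force: 0.0
t 10.35 hx 13.3 hy 21.3 tipz 61.5 yaw_rel 1.454 F_h [-0.2  0.4 -0.5] grip 0.0 open 20.1 rp [ 3.139 -0.   ]
```

Converted, 0.024 m is 0.12, 0.02 m is 0.1, -0.117 rad is -0.0372.

```bash
echo '[{"turn_vec":[0, 0, -0.0372]}, {"xyz":[-0.02, 0.12, 0]}, {"xyz":[0, 0, 0.1]}, {"xyz":[0, 0, 0.1]}, {"xyz":[0, 0, 0.02]}, {}]' > rows.txt && python3 drive.py rows.txt; python3 hp.py
echo '[{"xyz":[0.05, 0, 0]}, {"xyz":[0.05, 0, 0]}, {"xyz":[0.05, 0, 0]}, {"xyz":[0.04, 0, 0]}, {}]' > rows.txt && python3 drive.py rows.txt; python3 hp.py
```

```text
time: 10.85
tool_pos: [0.639, -0.0109, 0.1937]
tool_rot: [-3.139, -0.0, 1.524]
contact_force: [-0.8, -0.3, 0.5]
opening: 0.0197
grip_force: 0.0
t 10.85 hx 36.5 hy 17.2 tipz 15.7 yaw_rel 1.565 F_h [-0.8 -0.3  0.5] grip 0.0 open 19.7 rp [-3.139 -0.   ]
time: 11.27
tool_pos: [0.6413, 0.0294, 0.1957]
tool_rot: [3.14, -0.0, 1.526]
contact_force: [-0.1, 0.2, 0.2]
opening: 0.0201
grip_force: 0.0
t 11.27 hx 37.2 hy 57.6 tipz 17.7 yaw_rel 1.567 F_h [-0.1  0.2  0.2] grip 0.0 open 20.1 rp [ 3.14 -0.  ]
```

Converted, 0.003 m is 0.015, 0.002 m is 0.01, 0.003 rad is 0.001.

```bash
echo '[{"xyz":[0.015, 0, 0], "turn_vec":[0, 0, 0.001]}, {"xyz":[0.01, 0, 0]}, {}, {}]' > rows.txt && python3 drive.py rows.txt >/dev/null; python3 hp.py; for i in 1 2 3 4; do echo '[{"xyz":[0.005, 0, 0]}, {}, {}]' > rows.txt && python3 drive.py rows.txt >/dev/null; python3 hp.py;done
```

```text
t 11.60 hx 37.1 hy 60.1 tipz 16.7 yaw_rel 1.562 F_h [-0.8  0.   0.1] grip 0.0 open 20.0 rp [-3.141 -0.   ]
t 11.85 hx 37.1 hy 61.0 tipz 16.6 yaw_rel 1.561 F_h [-1.4 -0.4 -0.3] grip 0.3 open 19.9 rp [-3.141  0.   ]
t 12.10 hx 37.1 hy 62.2 tipz 16.6 yaw_rel 1.562 F_h [-1.  -0.8 -0.3] grip 0.3 open 20.1 rp [-3.141 -0.   ]
t 12.35 hx 37.2 hy 63.3 tipz 16.8 yaw_rel 1.562 F_h [ 0.3  0.6 -0. ] grip 0.0 open 20.3 rp [ 3.141 -0.   ]
t 12.60 hx 37.2 hy 64.3 tipz 16.8 yaw_rel 1.562 F_h [-0.3 -0.8  0. ] grip 0.0 open 20.0 rp [ 3.141 -0.   ]
```

Converted, 0.001 m is 0.005, -0.002 rad is -0.0006.

```bash
for i in 1 2 3 4; do echo '[{"xyz":[0.005, 0, 0], "turn_vec":[0, 0, -0.0006]}, {}, {}]' > rows.txt && python3 drive.py rows.txt >/dev/null; python3 hp.py;done
```

```text
t 12.85 hx 37.2 hy 65.3 tipz 16.8 yaw_rel 1.564 F_h [-0.3 -0.2 -0.2] grip 0.0 open 20.0 rp [ 3.141 -0.   ]
t 13.10 hx 37.2 hy 66.3 tipz 16.8 yaw_rel 1.566 F_h [ 0.  -0.3  0.5] grip 0.0 open 19.7 rp [ 3.141 -0.   ]
t 13.35 hx 37.2 hy 67.3 tipz 16.8 yaw_rel 1.568 F_h [-0.1 -0.1  0.8] grip 0.1 open 19.9 rp [ 3.141 -0.   ]
t 13.60 hx 37.2 hy 67.7 tipz 16.8 yaw_rel 1.570 F_h [ 0.3 -5.1  0.9] grip 2.3 open 19.8 rp [3.142e+00 1.000e-03]
```

Converted, -0.04 m is -0.2, -0.02 m is -0.1.

```bash
echo '[{"xyz":[-0.05, 0, 0]}, {"xyz":[-0.1, 0, 0]}, {"xyz":[0, 0, -0.15]}, {"xyz":[0, 0, -0.2]}, {"xyz":[0, 0, -0.1]}, {}]' > rows.txt && python3 drive.py rows.txt; python3 hp.py
cat > prof.py <<'E'
from h import *
def w2px(c,p):
    T=np.array(c["pose"]); q=(np.asarray(p)-T[:3,3])@T[:3,:3]
    return np.c_[c["fx"]*q[:,0]/q[:,2]+c["cx"],c["fy"]*q[:,1]/q[:,2]+c["cy"]]
def rect(c,x0,x1,y0,y1,z=.033,k=2):
    # top-down hearth view: rows=hx (mm, k px/mm) up, cols = hy decreasing to the right
    X,Y=np.meshgrid(np.arange(x1,x0,-1/k),np.arange(y1,y0,-1/k),indexing="ij")
    p=O+X[...,None]/1e3*ex+Y[...,None]/1e3*ey
    uv=w2px(c,np.c_[p.reshape(-1,2),np.full(X.size,z)]).reshape(*X.shape,2).astype(np.float32)
    return cv2.remap(c["image"],uv[...,0],uv[...,1],cv2.INTER_LINEAR)
E
python3 - <<'E'
from prof import *
c=cam("wrist")
cv2.imwrite("pics/r1.png",rect(c,-10,170,0,180,k=3)[:,:,::-1])
E
```

```text
time: 14.1
tool_pos: [0.6418, 0.0096, 0.2906]
tool_rot: [3.131, -0.0, 1.529]
contact_force: [1.0, -0.1, 0.3]
opening: 0.02
grip_force: 0.0
t 14.10 hx 38.4 hy 37.8 tipz 112.6 yaw_rel 1.570 F_h [ 1.  -0.   0.3] grip 0.0 open 20.0 rp [ 3.131 -0.   ]
```

View pics/r1.png

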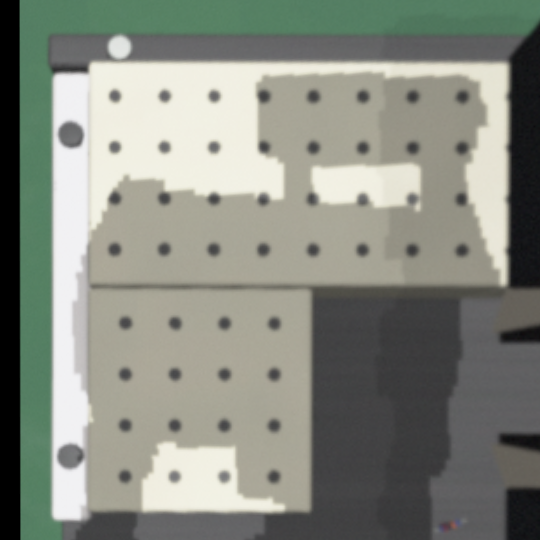

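The rectified view shows the half brick flush and square: its top edge (row 289) is against the course at row 286, and its left edge (col 89) is against the stop. Now I'll grip the full brick across its 75 mm side.

Converted, -0.03 m is -0.15, 0.02 m is 0.1, 0.019 rad is 0.006.

```bash
echo '[{"xyz":[0.075, -0.15, 0], "turn_vec":[0, 0, 0.006]}, {"xyz":[0.1, -0.15, 0]}, {"xyz":[0, -0.15, 0]}, {"xyz":[0, -0.15, 0]}, {"xyz":[0, -0.01, 0]}, {}, {}]' > rows.txt && python3 drive.py rows.txt 0.092; python3 hp.py
```

```text
time: 14.73
tool_pos: [0.521, 0.0517, 0.2843]
tool_rot: [3.141, -0.0, 1.51]
contact_force: [1.3, 0.3, 0.3]
opening: 0.062
grip_force: 0.0
t 14.73 hx -83.9 hy 74.9 tipz 106.3 yaw_rel 1.551 F_h [1.3 0.3 0.3] grip 0.0 open 62.0 rp [ 3.141 -0.   ]
```

Fingers are still opening (62 mm), so I'll wait and then descend.

Converted, 0.03 m is 0.15, 0.001 m is 0.005.

```bash
echo '[{}, {}, {}, {}]' > rows.txt && python3 drive.py rows.txt; echo '[{"xyz":[0, 0, 0.15]}, {"xyz":[0, 0, 0.15]}, {"xyz":[0, 0, 0.15]}, {"xyz":[0, 0, 0.005]}, {}]' > rows.txt && python3 drive.py rows.txt; python3 hp.py
echo '[{}, {}, {}, {}, {}]' > rows.txt && python3 drive.py rows.txt 0.070 10; python3 hp.py
```

```text
time: 15.07
tool_pos: [0.521, 0.0517, 0.2845]
tool_rot: [-3.142, -0.0, 1.51]
contact_force: [0.5, -0.6, -0.5]
opening: 0.0884
grip_force: 0.0
time: 15.48
tool_pos: [0.5203, 0.0518, 0.1927]
tool_rot: [-3.138, 0.0, 1.51]
contact_force: [0.4, -0.1, 0.4]
opening: 0.0916
grip_force: 0.0
t 15.48 hx -84.6 hy 75.0 tipz 14.7 yaw_rel 1.551 F_h [ 0.4 -0.1  0.4] grip 0.0 open 91.6 rp [-3.138  0.   ]
time: 15.9
tool_pos: [0.5211, 0.0518, 0.1955]
tool_rot: [3.138, -0.0, 1.51]
contact_force: [-1.6, -0.4, 6.9]
opening: 0.0748
grip_force: 10.0
t 15.90 hx -83.8 hy 75.1 tipz 17.5 yaw_rel 1.551 F_h [-1.5 -0.4  6.9] grip 10.0 open 74.8 rp [ 3.138 -0.   ]
```

Converted, -0.001 m is -0.005.

```bash
echo '[{"xyz":[0, 0, -0.005]}, {}]' > rows.txt && python3 drive.py rows.txt >/dev/null; python3 hp.py
echo '[{"xyz":[-0.05, 0, 0], "turn_vec":[0, 0, -0.006]}, {"xyz":[-0.065, 0, 0]}, {"xyz":[-0.07, 0, 0]}, {"xyz":[-0.07, 0, 0]}, {"xyz":[-0.07, 0, 0]}, {"xyz":[-0.06, 0, 0]}, {}, {}]' > rows.txt && python3 drive.py rows.txt; python3 hp.py
```

```text
t 16.07 hx -84.3 hy 75.1 tipz 17.5 yaw_rel 1.551 F_h [-1.7 -0.4  5.8] grip 10.0 open 75.0 rp [3.14 0.  ]
time: 16.73
tool_pos: [0.5175, -0.0265, 0.1955]
tool_rot: [3.14, 0.002, 1.528]
contact_force: [-2.6, -6.0, 4.0]
opening: 0.0748
grip_force: 10.0
t 16.73 hx -84.3 hy -3.4 tipz 17.5 yaw_rel 1.569 F_h [-2.3 -6.1  4. ] grip 10.0 open 74.8 rp [3.14e+00 2.00e-03]
```

```bash
cat > ends.py <<'E'
from prof import *
import sys
# sub-mm edge search along hy (left end) and along hx in the wrist picture
def edge(img,k,start,sign):
    g=cv2.GaussianBlur(img.astype(np.float32),(0,0),1.5).mean(axis=1); d=np.gradient(g)*sign
    i=int(d.argmax()); return start-i/k, d.max()
c=cam("wrist"); 
a=rect(c,-140,110,-110,160,k=3); g=cv2.cvtColor(a,cv2.COLOR_RGB2GRAY)
x0=float(sys.argv[1]) # hx of brick centre
row=lambda hx:int((110-hx)*3); col=lambda hy:int((160-hy)*3)
for dx in (-25,-10,10,25):
    s=g[row(x0+dx)-6:row(x0+dx)+6, col(110):col(50)]
    print("left end at hx%+d: hy %.1f (%.1f)"%((dx,)+edge(s.T,3,110,1)))
cv2.imwrite("pics/last.png",a[:,:,::-1])
E
python3 ends.py -84
```

```text
left end at hx-25: hy 69.7 (33.2)
left end at hx-10: hy 105.3 (25.6)
left end at hx+10: hy 105.3 (26.4)
left end at hx+25: hy 105.0 (26.5)
```

Converted, 0.015 m is 0.075, 0.014 m is 0.07.

```bash
echo '[{"xyz":[0, 0.05, 0]}, {"xyz":[0.005, 0.07, 0]}, {"xyz":[0.005, 0.075, 0]}, {"xyz":[0, 0.075, 0]}, {"xyz":[0, 0.075, 0]}, {"xyz":[0, 0.065, 0]}, {"xyz":[0, 0.05, 0]}, {}]' > rows.txt && python3 drive.py rows.txt >/dev/null; python3 hp.py
echo '[{}, {}, {}, {"xyz":[0, 0, -0.15]}, {"xyz":[0, 0, -0.15]}, {"xyz":[0, 0, -0.15]}, {"xyz":[-0.05, 0, 0]}, {}]' > rows.txt && python3 drive.py rows.txt 0.090; python3 hp.py
python3 - <<'E'
from prof import *
c=cam("wrist")
cv2.imwrite("pics/r2.png",rect(c,-50,130,-90,160,k=3)[:,:,::-1])
E
```

```text
t 17.45 hx 8.1 hy -0.4 tipz 16.8 yaw_rel 1.570 F_h [ 1.  -0.9  4.8] grip 10.0 open 74.8 rp [-3.141  0.   ]
time: 18.12
tool_pos: [0.6088, -0.0381, 0.2867]
tool_rot: [3.137, 0.001, 1.528]
contact_force: [-0.4, -0.1, -1.9]
opening: 0.0904
grip_force: 0.0
t 18.12 hx 7.5 hy -11.2 tipz 108.7 yaw_rel 1.569 F_h [-0.4 -0.1 -1.9] grip 0.0 open 90.4 rp [3.137e+00 1.000e-03]
```

View pics/r2.png

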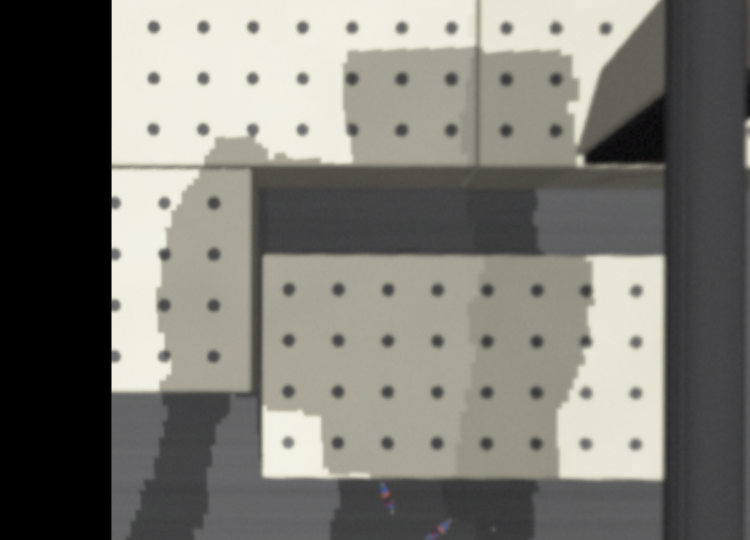

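Full brick is square. Its left edge (col 262) is 3.3 mm from the half brick (col 252), the joint is at col 478 (hy≈0.5), and its far edge is 29 mm short of the course. Next I'll turn and push it at the joint.

Careful with the scale: shifts go in shares of 0.2 m and turns go in shares of 180 degrees. That gives: -0.04 m is -0.2, -0.02 m is -0.1, 0.121 rad is 0.0385.

```bash
echo '[{"xyz":[0.06, -0.1, 0], "turn_vec":[0, 0, 0.0382]}, {"xyz":[0, -0.2, 0], "turn_vec":[0, 0, 0.0382]}, {"turn_vec":[0, 0, 0.0385]}, {"turn_vec":[0, 0, 0.0385]}, {"turn_vec":[0, 0, 0.0385]}, {"turn_vec":[0, 0, 0.0385]}, {"turn_vec":[0, 0, 0.0385]}, {"turn_vec":[0, 0, 0.0385]}]' > rows.txt && python3 drive.py rows.txt 0.03; python3 hp.py
echo '[{"turn_vec":[0, 0, 0.0385]}, {"turn_vec":[0, 0, 0.0385]}, {"turn_vec":[0, 0, 0.0385]}, {"turn_vec":[0, 0, 0.0385]}, {"turn_vec":[0, 0, 0.0382]}, {}, {}]' > rows.txt && python3 drive.py rows.txt ; python3 hp.py
```

```text
time: 18.83
tool_pos: [0.549, -0.0174, 0.2829]
tool_rot: [-3.139, 0.003, 0.557]
contact_force: [0.1, -0.2, 0.2]
opening: 0.0412
grip_force: 0.0
t 18.83 hx -53.1 hy 7.1 tipz 104.9 yaw_rel 0.598 F_h [ 0.1 -0.2  0.2] grip 0.0 open 41.2 rp [-3.139e+00  3.000e-03]
time: 19.42
tool_pos: [0.5493, -0.0175, 0.2834]
tool_rot: [-3.141, 0.003, -0.038]
contact_force: [-0.1, -0.3, 0.1]
opening: 0.0298
grip_force: 0.0
t 19.42 hx -52.8 hy 7.0 tipz 105.4 yaw_rel 0.003 F_h [-0.  -0.3  0.1] grip 0.0 open 29.8 rp [-3.141e+00  3.000e-03]
```

Converted, 0.03 m is 0.15, 0.0065 m is 0.0325, 0.003 rad is 0.001.

```bash
echo '[{"xyz":[0, 0.0325, 0.15], "turn_vec":[0, 0, 0.001]}, {"xyz":[0, 0, 0.15]}, {"xyz":[0, 0, 0.14]}, {}]' > rows.txt && python3 drive.py rows.txt >/dev/null; python3 hp.py
echo '[{"xyz":[0.04, 0, 0]}, {"xyz":[0.04, 0, 0]}, {"xyz":[0.04, 0, 0]}, {"xyz":[0.035, 0, 0]}, {"xyz":[0.02, 0, 0]}, {"xyz":[0.01, 0, 0]}, {}]' > rows.txt && python3 drive.py rows.txt >/dev/null; python3 hp.py
```

```text
t 19.75 hx -54.7 hy 0.5 tipz 13.4 yaw_rel -0.000 F_h [-1.8  0.  -0.9] grip 0.0 open 30.1 rp [-3.14   0.011]
t 20.33 hx -14.8 hy 0.2 tipz 19.3 yaw_rel -0.003 F_h [-0.1  0.6 -0.4] grip 0.0 open 29.9 rp [ 3.141e+00 -2.000e-03]
```

Converted, 0.002 m is 0.01, -0.003 rad is -0.001.

```bash
echo '[{"xyz":[0.01, 0, 0.01], "turn_vec":[0, 0, -0.001]}, {}, {}]' > rows.txt && python3 drive.py rows.txt >/dev/null; python3 hp.py; for i in 1 2 3 4 5; do echo '[{"xyz":[0.005, 0, 0]}, {}, {}]' > rows.txt && python3 drive.py rows.txt >/dev/null; python3 hp.py;done
```

```text
t 20.58 hx -13.4 hy 0.2 tipz 16.6 yaw_rel -0.000 F_h [-0.4  0.2  0.5] grip 0.6 open 30.0 rp [-3.142 -0.   ]
t 20.83 hx -12.4 hy 0.2 tipz 16.6 yaw_rel -0.000 F_h [-1.3  0.2 -0.1] grip 1.0 open 30.1 rp [-3.142  0.   ]
t 21.08 hx -11.3 hy 0.2 tipz 16.6 yaw_rel -0.000 F_h [-1.9  0.4 -0.9] grip 0.8 open 30.1 rp [-3.142 -0.   ]
t 21.33 hx -10.8 hy 0.2 tipz 16.6 yaw_rel -0.000 F_h [-5.2 -1.   2.5] grip 2.6 open 29.8 rp [-3.141e+00  2.000e-03]
t 21.58 hx -10.4 hy 0.2 tipz 16.6 yaw_rel -0.000 F_h [-7.6 -0.2  3.8] grip 4.3 open 29.8 rp [-3.141  0.004]
t 21.83 hx -10.0 hy 0.2 tipz 16.6 yaw_rel -0.000 F_h [-12.2   0.2   6.8] grip 6.0 open 29.9 rp [-3.141  0.006]
```

Converted, 0.001 m is 0.005.

```bash
echo '[{"xyz":[0.005, 0, 0]}, {}, {}, {}, {}]' > rows.txt && python3 drive.py rows.txt >/dev/null; python3 hp.py
echo '[{"xyz":[-0.02, 0, 0]}, {"xyz":[-0.04, 0, 0]}, {"xyz":[-0.075, 0, 0]}, {"xyz":[0, 0, -0.15]}, {"xyz":[0, 0, -0.2], "turn_vec":[0, 0, -0.0318]}, {"turn_vec":[0, 0, -0.0385]}, {"turn_vec":[0, 0, -0.0385]}, {"turn_vec":[0, 0, -0.0385]}]' > rows.txt && python3 drive.py rows.txt >/dev/null;python3 hp.py
echo '[{"turn_vec":[0, 0, -0.0385]}, {"turn_vec":[0, 0, -0.0385]}, {"turn_vec":[0, 0, -0.0385]}, {"turn_vec":[0, 0, -0.0385]}, {"turn_vec":[0, 0, -0.0385]}, {"turn_vec":[0, 0, -0.0385]}, {"turn_vec":[0, 0, -0.0385]}, {"turn_vec":[0, 0, -0.0385]}]' > rows.txt && python3 drive.py rows.txt 0.02 >/dev/null;python3 hp.py
```

```text
t 22.25 hx -9.7 hy 0.2 tipz 16.6 yaw_rel -0.000 F_h [-15.6  -0.9  11.1] grip 7.7 open 30.0 rp [-3.141  0.008]
t 22.92 hx -34.1 hy 0.2 tipz 88.0 yaw_rel 0.469 F_h [-0.7  0.3  0.3] grip 0.0 open 30.0 rp [ 3.139e+00 -3.000e-03]
t 23.58 hx -34.2 hy 0.2 tipz 87.0 yaw_rel 1.437 F_h [-0.   0.2  0. ] grip 0.0 open 19.8 rp [ 3.139 -0.   ]
```

Converted, -0.035 m is -0.175, -0.03 m is -0.15, -0.12 rad is -0.0382.

```bash
echo '[{"turn_vec":[0, 0, -0.0382]}, {"turn_vec":[0, 0, -0.0045]}, {"xyz":[-0.175, 0.1, 0]}, {"xyz":[-0.175, 0.1, 0]}, {"xyz":[-0.15, 0.125, 0]}, {"xyz":[0, 0.03, 0]}, {}, {}]' > rows.txt && python3 drive.py rows.txt >/dev/null;python3 hp.py
python3 - <<'E'
from prof import *
c=cam("wrist")
cv2.imwrite("pics/r3.png",rect(c,-20,160,-100,160,k=3)[:,:,::-1])
E
```

```text
t 24.25 hx 35.7 hy -99.9 tipz 86.2 yaw_rel 1.563 F_h [ 0.4 -0.   0.1] grip 0.0 open 20.0 rp [-3.141e+00 -1.000e-03]
```

Converted, 0.03 m is 0.15, 0.009 m is 0.045, -0.007 rad is -0.0022.

```bash
echo '[{"xyz":[0, 0.0075, 0.15], "turn_vec":[0, 0, -0.0022]}, {"xyz":[0, 0, 0.15]}, {"xyz":[0, 0, 0.045]}, {}]' > rows.txt && python3 drive.py rows.txt >/dev/null; python3 hp.py
echo '[{"xyz":[0.025, 0, 0]}, {"xyz":[0.02, 0, 0]}, {"xyz":[0.01, 0, 0]}, {}]' > rows.txt && python3 drive.py rows.txt >/dev/null; python3 hp.py
for i in 1 2 3 4; do echo '[{"xyz":[0.005, 0, 0]}, {}, {}]' > rows.txt && python3 drive.py rows.txt >/dev/null; python3 hp.py;done
```

```text
t 24.63 hx 36.0 hy -98.8 tipz 15.1 yaw_rel 1.573 F_h [-0.5  0.4  0.7] grip 0.0 open 20.2 rp [-3.135e+00 -2.000e-03]
t 24.97 hx 37.9 hy -88.4 tipz 19.4 yaw_rel 1.573 F_h [-0.5  0.2 -0.7] grip 0.0 open 19.9 rp [3.139e+00 1.000e-03]
t 25.22 hx 37.6 hy -88.3 tipz 18.1 yaw_rel 1.572 F_h [-0.9  0.6  0.6] grip 0.0 open 20.0 rp [3.141 0.   ]
t 25.47 hx 37.5 hy -87.3 tipz 17.7 yaw_rel 1.572 F_h [ 0.6  0.5 -0.2] grip 0.0 open 19.9 rp [-3.142 -0.   ]
t 25.72 hx 37.5 hy -86.2 tipz 17.7 yaw_rel 1.572 F_h [-0.1  0.6 -0.3] grip 0.0 open 20.1 rp [ 3.142 -0.   ]
t 25.97 hx 37.5 hy -85.4 tipz 17.7 yaw_rel 1.572 F_h [-0.2 -1.1 -0. ] grip 0.5 open 20.2 rp [3.141 0.   ]
```

Converted, 0.001 m is 0.005.

```bash
for i in 1 2 3 4 5; do echo '[{"xyz":[0.005, 0, 0]}, {}, {}]' > rows.txt && python3 drive.py rows.txt >/dev/null; python3 hp.py;done
```

```text
t 26.22 hx 37.5 hy -84.2 tipz 17.7 yaw_rel 1.572 F_h [ 1.  -1.2  0.4] grip 0.7 open 20.3 rp [3.142 0.   ]
t 26.47 hx 37.5 hy -83.1 tipz 17.7 yaw_rel 1.572 F_h [ 0.2 -1.5 -1.1] grip 0.5 open 19.7 rp [-3.142 -0.   ]
t 26.72 hx 37.5 hy -82.4 tipz 17.8 yaw_rel 1.572 F_h [ 0.3 -3.5 -1.3] grip 1.6 open 19.9 rp [-3.142  0.   ]
t 26.97 hx 37.4 hy -82.2 tipz 17.8 yaw_rel 1.572 F_h [-0.6 -6.1 -1. ] grip 3.4 open 20.2 rp [3.142e+00 2.000e-03]
t 27.22 hx 37.4 hy -81.9 tipz 17.8 yaw_rel 1.572 F_h [-1.4 -9.6 -0.7] grip 5.1 open 19.6 rp [3.141e+00 3.000e-03]
```

Converted, 0.001 m is 0.005.

```bash
for i in 1 2; do echo '[{"xyz":[0.005, 0, 0]}, {}, {}, {}]' > rows.txt && python3 drive.py rows.txt >/dev/null; python3 hp.py;done
echo '[{"xyz":[-0.015, 0, 0]}, {"xyz":[-0.03, 0, 0]}, {"xyz":[-0.05, 0, 0]}, {"xyz":[0, 0, -0.15]}, {"xyz":[0, 0, -0.2]}, {"xyz":[0, 0, -0.2]}, {"xyz":[0, 0, -0.15]}, {}]' > rows.txt && python3 drive.py rows.txt >/dev/null
echo '[{"xyz":[0.175, 0, 0]}, {"xyz":[0.15, 0, 0]}, {"xyz":[0.1, 0, 0]}, {}, {}, {}]' > rows.txt && python3 drive.py rows.txt >/dev/null;python3 hp.py
python3 - <<'E'
from prof import *
c=cam("wrist")
cv2.imwrite("pics/r4.png",rect(c,-15,165,-100,165,k=3)[:,:,::-1])
E
```

```text
t 27.55 hx 37.4 hy -81.7 tipz 17.9 yaw_rel 1.571 F_h [ -0.8 -14.   -1. ] grip 6.8 open 19.7 rp [3.141 0.004]
t 27.88 hx 37.4 hy -81.5 tipz 18.0 yaw_rel 1.571 F_h [ -1.  -16.4  -2. ] grip 8.4 open 19.7 rp [3.141 0.005]
t 29.05 hx 37.5 hy -12.8 tipz 157.4 yaw_rel 1.572 F_h [-0.2  0.1 -0.1] grip 0.0 open 20.1 rp [-3.141  0.   ]
```

View pics/r4.png

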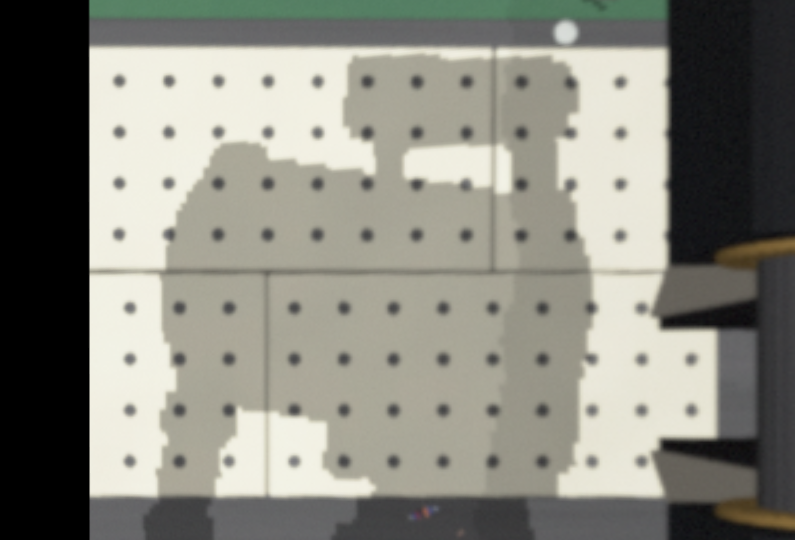

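The final view shows every joint as a hairline: course joint at row 271, half/full joint at col 267, and the near edges aligned at row 497. The robot is clear of everything, so I'm handing in.

```bash
python3 -c "
from cell import robot
print(robot.hand_in())"
```

```text
the job is handed in; nothing more can be done
None
```

I handed the job in at about 29 s: the half brick is in the corner, the full brick was pressed against both laid bricks at the joint (about 16 N), then its free end was pushed (about 16 N) to close the course against the end stop, and the last picture showed the brick joints closed and square.

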